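Pack the coin case: heavy tin below, card holders on top

ROBOT

A 6-joint arm with a two-finger parallel gripper is mounted at the origin on a cart in front of the work surface, level with it; the furniture and walls round the work are solid. World frame = base frame: x ahead of the robot, y to its left, z up, the work surface at z = 0. Lengths are in m, angles in rad, forces in N, time in s.
With the tool pointing down it reaches from about 0.375 to 0.9 m from the base axis. Payload 3.1 kg.
Tool frame: the origin (TCP) lies at the very end of the fingers, on their centre line; the grasp point (between the pads) lies 19 mm behind it (grip_depth is the distance from the TCP to the grasp point, in m); z points along the fingers, y is the line along which they close (so a half turn about z gives the same grasp; the last joint's range is limited). The gripper opens to 85 mm and grips with 20 to 120 N. Pads are 22 mm wide; open, the fingers measure 114 mm over their backs; the gripper's body (76 mm by 85 mm) begins 54 mm behind the grasp point. The pads swing forward as they close: fully open they stand 13 mm farther back than shut.
Start: joints at [-1.438, 0.527, 1.433, -0, 1.181, -0.178], TCP at [0.191, -0.595, 0.2] pointing down, gripper open.
Joint ranges: [-3.08, 3.08], [-0.75, 2.2], [0.22, 2.44], [-1.43, 4.57], [0, 2.65], [-2.85, 2.85]. Speed limits (rad/s): [2.79, 2.79, 3.14, 3.14, 3.14, 3.14].

INTERFACE

Orientations are given as a unit quaternion [x, y, z, w].
In Python, from station import * gives the robot as it stands.
- The arm moves only by the tool apply_moves, never from a script. Its argument "plan" is a list of rows, each a list of 7 numbers: the shift along the tool's x, y, z in m, then the turn, a rotation vector about the tool's x, y, z in rad, then the gripper command: -1 is fully open, 1 is shut, values between are in proportion. In form: [[dx, dy, dz, wx, wy, wz, jaw], ...]. A call has 1 to 8 rows; each row shifts and turns the commanded pose from where the row before left it, along the tool's axes as they then stand; what a row does not reach is not made up. A row lasts 1/8 s, in which the tool goes at most 62.5 mm and 10.7 degrees, less where a joint would pass 70% of its speed; a pose out of reach is approached as far as the arm can. A call is refused whole if a number of a shift passes 0.0625 or a number of a turn 0.188, either way. A call with a gripper value outside its range is refused whole. The fingers move at their own pace and stop on an object; "force" is the grip in N (left out, the last holds). Time passes only in rows, so rows that do not move let the fingers close. It gives the time, the measured TCP pose, the force, the opening and the grip force at its end, in the units of the state.
- sense(): the state, without advancing time (a new reading comes with each control period).
- snapshot(name): name is "scene" or "top"; returns the picture (480x640x3 uint8, red, green, blue); there is no depth.
- calibration(name): a dict with "camera_matrix" (3x3 intrinsics, pixels), "k1" (the pictures are not rectified: a ray, as slopes to the right and down, at radius r is drawn at 1 + k1 r^2 times it, then the intrinsics apply), "R" (3x3) and "t" (3): a world point X has camera coordinates R X + t. Camera axes: x right, y down, z forward; pixel columns grow to the right and rows downward; lengths in m; the calibration is good to about 2 mm. A picture is of the moment at which its call begins. calibration takes no time and is no camera call.
- sign_off(): hands the job in; it is judged then, once.
The state is a dict: "t": time; "q": joint angles; "qd": joint speeds; "tau": joint torques, N m; "tcp_pos": TCP position; "tool_rot": TCP orientation; "force": force on the tool from outside, world axes, zero at the start; "ft_torque": the same for the moment, N m; "finger_gap": opening from 0.0 (shut) to 1.0 (fully open); "gripper_force": force on a finger pad.
Only numpy, scipy, OpenCV 4.12 (cv2) and the standard library are available. Lean on these libraries where they do the work, as an engineer would, in place of code of your own. Each camera call takes 0.05 s, during which the arm holds its last target. There are 200 camera calls.

TASK

Pack the small aluminium case for transport: lay the heavy coin-filled tin flat on the floor of the case, in the pocket between the four black corner blocks, lay the light stack of square card coin holders flat on the middle of the tin, and then swing the lid fully shut. Set both things down rather than letting them fall, and leave the camera battery and the rubber blower where they stand.

Things in the scene. Friction and masses are not known exactly. Their poses are not given: they have to be found in the camera images.
- case: Small aluminium case with hinged lid, fixed to the desk. Origin: centre of its underside, on the desk; z up, x from its open front (which faces the right end of the desk) to its hinged back. Outside 112 (x) by 140 mm (y), base walls 32 mm high, 4 mm thick. The open lid hangs over the case: load it from the front, under the lid, with the hand leaning 30 to 40 degrees to the front.
- case_floor (a point): Centre of the case's inner floor, 4 mm above the desk; axes as the case. Floor 104 (x) by 132 mm (y). Four black corner blocks, 20 mm high, 22 mm along x, 30 mm along y, fill its corners: between them a pocket 72 mm wide (y) and 104 mm long (x), with a 60 mm long finger recess (x -30 to +30 mm) on each side out to the walls. The tin fits with its long side along x.
- case_lid (a joint): Lid hinge, rad: 0 shut, 1.15 (66 degrees) open at its stop. Hinge line along case y, at case x +56 mm, 32 mm above the desk. Lid: shallow tray 112 x 140 mm, 24 mm deep outside, 20 mm inside; shut, it sits on the base, its outer top 56 mm above the desk, 48 mm clear height inside. Stiff hinge (0.12 N m): stays where it is left, 1 to 2 N at the free edge move it.
- lid_edge (a point): Middle of the lid's outer front edge, where its outer top meets its front face: 112 mm from the hinge line along the lid, 24 mm above its rim plane. A black thumb tab 30 mm wide sticks out 9 mm from the front face below it.
- tin_c (a point): Flat hinged metal tin (red lid, paper label) filled with coins (about 0.32 kg, the heaviest thing here), lid shut and fixed, lying flat on the desk; 62 mm (x) by 94 mm (y), 24 mm high (lid 62 mm wide, 4 mm deep at the top; body 60 mm below it). This point is its centre, half-way up, 12 mm above its underside; long side along y, z up.
- holders_c (a point): Stack of square white card coin holders with a round grey window, held together as one block (about 30 g), lying flat on the desk; 50 x 50 mm, 16 mm high. This point is its centre, half-way up, 8 mm above its underside; x and y along its sides, z up.
- battery_c (a point): Black camera battery, 38 x 56 x 20 mm, lying on the desk; this point is its centre. To be left alone.
- blower_bulb: Black rubber dust blower with a red band, 53 mm across, 107 mm high, standing on the desk; origin under its centre. To be left alone.
Mind the look-alikes: they are no part of the job. There is more than one size of the part that bears holders_c; the job needs the largest.

How it is judged:
By the outcome, as a careful person would: the job done as asked, in the order asked, and still so for the second after the job is handed in, with the robot touching nothing.
It also fails if it takes over 64 s, if anything falls off the work surface, if the arm or the gripper's body presses on something with over 40 N, if the wrist force passes 120 N, or if a joint passes its speed limit or range.

## Working session

There is one attempt and no reset: what is moved stays moved. The work goes in short steps, Python scripts to look and compute and a tool call to move; the robot and the scene stay as the last step left them, time stands still between calls to the robot, and variables do not carry over. Pictures are saved under pics/ and viewed, at most 10 in all, crops included, and the job is handed in when it is done.

Besides the shell and the picture viewer there is one more tool, called after "Request:" by a JSON object that holds its "api" and its "payload", one argument or row to a line. apply_moves: Moves the arm, as the interface text tells. Its arguments: {"type":"object","properties":{"plan":{"type":"array"},"force":{"type":"number"}},"required":["plan"]}

```bash
mkdir -p pics; ls
cat > h.py <<'E'
from station import *
import numpy as np, cv2, json
from scipy.spatial.transform import Rotation as Ro
def cast(name,uv,z):
    c=calibration(name);K=np.array(c["camera_matrix"]);R=np.array(c["R"]);t=np.array(c["t"])
    uv=np.atleast_2d(np.array(uv,float));out=[]
    for u,v in uv:
        xd=np.array([(u-K[0,2])/K[0,0],(v-K[1,2])/K[1,1]]);x=xd.copy()
        for _ in range(20): x=xd/(1+c["k1"]*(x@x))
        d=R.T@np.array([x[0],x[1],1]);o=-R.T@t
        out.append(o+d*(z-o[2])/d[2])
    return np.array(out)
def proj(name,X):
    c=calibration(name);K=np.array(c["camera_matrix"]);R=np.array(c["R"]);t=np.array(c["t"])
    X=np.atleast_2d(X)@R.T+t;x=X[:,:2]/X[:,2:];x=x*(1+c["k1"]*(x**2).sum(1,keepdims=True))
    return x*[K[0,0],K[1,1]]+K[:2,2]
def save(name,fn): 
    im=snapshot(name);cv2.imwrite("pics/"+fn,cv2.cvtColor(im,cv2.COLOR_RGB2BGR));return im
E
python3 - <<'E'
from h import *
save("scene","s0.png");save("top","t0.png")
for n in("scene","top"):
    c=calibration(n);print(n,np.round(-np.array(c["R"]).T@c["t"],3),np.round(c["R"],2).tolist(),c["k1"],c["camera_matrix"])
print(sense())
E
```

```text
pics
scene [0.284 0.508 0.753] [[-0.89, -0.45, 0.01], [-0.33, 0.63, -0.7], [0.31, -0.63, -0.72]] -0.09384751660592208 [[560.75728171   0.         323.61827926]
 [  0.         560.75728171 229.86624905]
 [  0.           0.           1.        ]]
top [ 0.38  -0.111  1.159] [[0.02, -1.0, -0.0], [-0.99, -0.02, -0.17], [0.17, 0.01, -0.99]] 0.05726201696346007 [[558.65437935   0.         315.62921144]
 [  0.         558.65437935 243.26726553]
 [  0.           0.           1.        ]]
{'t': 0.1, 'q': array([-1.43849057e+00,  5.28386423e-01,  1.43376615e+00,  1.52948031e-05,
        1.18140715e+00, -1.78471753e-01]), 'qd': array([ 0.00072087, -0.00274296, -0.00349284,  0.00164156, -0.00057839,
        0.00115635]), 'tau': array([ 2.41365694e-05, -4.43302882e+01, -1.78586465e+01, -2.83028767e-04,
        3.83779625e-03, -1.17154670e-06]), 'tcp_pos': array([ 0.19107975, -0.59433804,  0.19892596]), 'tool_rot': array([ 9.87951413e-01,  1.54761232e-01,  2.97710909e-05, -9.83109211e-04]), 'force': array([ 0.57536964, -0.09444829, -0.10459961]), 'ft_torque': array([-0.02520956, -0.02478347,  0.01145267]), 'gripper_force': 0.0, 'finger_gap': 0.9969358817244491}
```

View pics/t0.png

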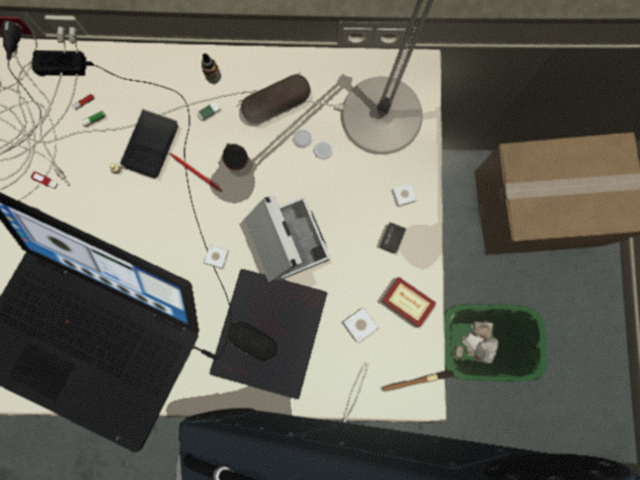

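View pics/s0.png

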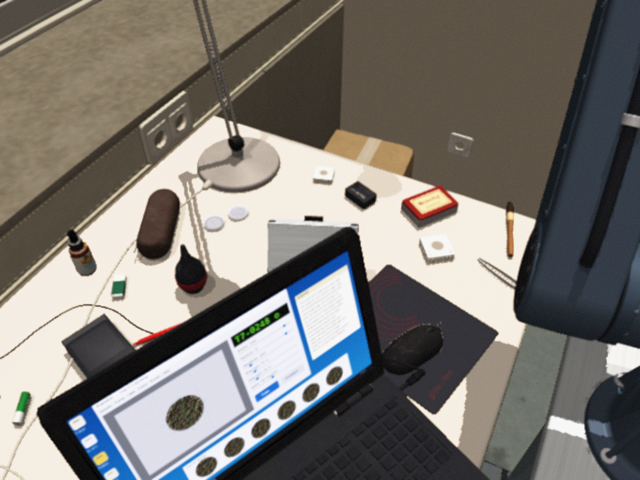

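Run:
```python
from h import *
im=cv2.cvtColor(cv2.imread("pics/t0.png"),cv2.COLOR_BGR2RGB)
hsv=cv2.cvtColor(im,cv2.COLOR_RGB2HSV)
def rect(mask,seed,z,n):
    k,l=cv2.connectedComponents(mask.astype(np.uint8))
    u,v=seed;w=l[v-12:v+13,u-12:u+13];lab=np.bincount(w[w>0]).argmax()
    cs,_=cv2.findContours((l==lab).astype(np.uint8),cv2.RETR_EXTERNAL,cv2.CHAIN_APPROX_NONE)
    c=max(cs,key=len)[:,0,:]
    W=cast("top",c,z)[:,:2]*1000
    r=cv2.minAreaRect(W.astype(np.float32));print(n,r,len(c))
red=((hsv[...,0]<12)|(hsv[...,0]>168))&(hsv[...,1]>110)
rect(red,(407,302),.024,"tin")
g=hsv[...,2].astype(int)
print(im[315:336:4,340:384:4].sum(2)//3); print(im[300,340],im[325,350])
sat=hsv[...,1].astype(int)
print(sat[315:336:4,340:384:4])
for s,z in(((361,325),.016),((404,195),.01),((215,256),.01)):
    u,v=s;m=np.zeros(g.shape,bool);mm=(sat<18)&(g>150);m[v-30:v+30,u-30:u+30]=mm[v-30:v+30,u-30:u+30];rect(m,s,z,"h")
rect(g<80,(392,237),.02,"batt")
o=cv2.resize(cv2.imread("pics/t0.png")[180:290,230:340],None,fx=5.4,fy=5.4,interpolation=cv2.INTER_CUBIC);cv2.imwrite("pics/c1.png",o)
print(cast("top",[(361,325),(235,157)],.0))
```

```text
tin ((455.4695129394531, -293.1285705566406), (91.3005142211914, 59.40702438354492), 55.65056610107422) 119
[[207 206 193 180 218 222 218 214 210 211 207]
 [208 180 205 219 213 178 208 217 198 208 205]
 [201 165 213 218 166 153 151 218 217 205 207]
 [210 174 196 218 179 150 155 213 221 208 204]
 [209 208 141 215 221 212 216 218 205 200 212]
 [207 206 208 147 222 216 221 189 207 210 205]]
[218 217 200] [218 220 220]
[[24 22 27 11  7  6  8  2 24 22 23]
 [25 27 10  2 11 26  7  7 16 24 28]
 [22  6  7  3 31 39 44  6  7 22 25]
 [22 28  1  7 23 35 42  7  6  5 24]
 [22 25 28  6  7  6  7  7  6 28 23]
 [25 25 23 22  7  5  5 20 24 24 26]]
h ((408.15411376953125, -197.5723876953125), (52.30472183227539, 52.29863357543945), 36.416751861572266) 83
h ((683.9666137695312, -288.5682373046875), (40.74401092529297, 40.22512435913086), 18.05088996887207) 66
h ((541.9625854492188, 103.54350280761719), (40.8166618347168, 40.657535552978516), 72.80268859863281) 66
batt ((586.5767822265625, -261.0361022949219), (35.08110809326172, 55.2824821472168), 68.87389373779297) 73
[[ 0.40689153 -0.20023681  0.        ]
 [ 0.75914462  0.07448735  0.        ]]
```

View pics/c1.png

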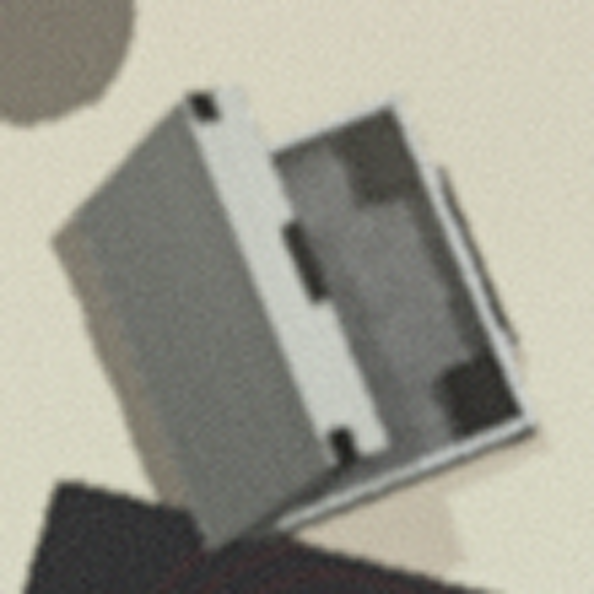

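```bash
cat >> h.py <<'E'
def tgt(phi_deg,tilt_deg): # tool x horizontally at phi, z down, then tilted about tool y
    p=np.radians(phi_deg);x=np.array([np.cos(p),np.sin(p),0]);z=np.array([0,0,-1.]);B=np.c_[x,np.cross(z,x),z]
    return B@Ro.from_rotvec([0,np.radians(tilt_deg),0]).as_matrix()
def go(pos,R,s=None):
    s=s or sense();C=Ro.from_quat(s["tool_rot"]).as_matrix()
    print("rotvec(tool)",np.round(Ro.from_matrix(C.T@R).as_rotvec(),3),"then shift(new tool)",np.round(R.T@(np.array(pos)-s["tcp_pos"]),4),
     "shift(old tool)",np.round(C.T@(np.array(pos)-s["tcp_pos"]),4))
E
python3 - <<'E'
from h import *
a=cast("top",[(230+402/5.4,180+97/5.4),(230+537/5.4,180+425/5.4)],.032);print(a,np.linalg.norm(a[0]-a[1]))
d=(a[1]-a[0]);d/=np.linalg.norm(d);ex=np.array([d[1],-d[0],0])
if ex[1]<0: ex=-ex
o=a.mean(0)+ex*.056;o[2]=0;print("case",o,np.degrees(np.arctan2(ex[1],ex[0])))
ey=np.array([-ex[1],ex[0],0])
P=lambda x,y,z:o+ex*x+ey*y+np.array([0,0,z])
# check: lid outer edge corners, predicted vs seen crop (185,95),(330,465); far rim (52,238),(210,548)
q=proj("top",[P(.0324,-.07,.144),P(.0324,.07,.144),P(.078,-.07,.042),P(.078,.07,.042),P(-.056,-.07,.032),P(.0105,-.07,.134),P(.0105,.07,.134)])
print(((q-[230,180])*5.4).round())
q=proj("scene",[P(.0324,0,.144),P(.0324,-.07,.144),P(.0324,.07,.144)]);print(q.round())
print("blower base guess",cast("scene",[(191,290)],0),cast("top",[(235,155)],.09))
go([.4555,-.2931,.1],tgt(55.65,35))
E
```

```text
[[ 0.6639146  -0.07830854  0.032     ]
 [ 0.53801932 -0.1324748   0.032     ]] 0.13705329211877848
case [ 0.57883461 -0.05395084  0.        ] 113.27972154461891
[[156. 107.]
 [304. 480.]
 [ 71. 216.]
 [204. 559.]
 [401.  94.]
 [217.  91.]
 [365. 460.]]
[[314. 226.]
 [268. 224.]
 [360. 229.]]
blower base guess [[0.74727327 0.08195466 0.        ]] [[0.73384707 0.06028267 0.09      ]]
rotvec(tool) [ 0.2    0.587 -0.64 ] then shift(new tool) [0.2692 0.0483 0.3093] shift(old tool) [ 0.3438 -0.2058  0.0994]
```

Request:
{"api": "apply_moves", "payload": {
  "plan": [
    [0,0,0,0.0333,0.0978,-0.1067,-1],
    [0,0,0,0.0333,0.0978,-0.1067,-1],
    [0,0,0,0.0333,0.0978,-0.1067,-1],
    [0,0,0,0.0333,0.0978,-0.1067,-1],
    [0,0,0,0.0333,0.0978,-0.1067,-1],
    [0,0,0,0.0333,0.0978,-0.1067,-1]
  ],
  "force": 60
}}

```text
t: 0.85
tcp_pos: [0.1907, -0.595, 0.1995]
tool_rot: [0.842, 0.447, 0.267, -0.14]
force: [-0.1, 0.6, 0.5]
finger_gap: 1.004
gripper_force: 0.0
```

Request:
{"api": "apply_moves", "payload": {
  "plan": [
    [0.0385,0.0069,0.0442,0,0,0,-1],
    [0.0385,0.0069,0.0442,0,0,0,-1],
    [0.0385,0.0069,0.0442,0,0,0,-1],
    [0.0385,0.0069,0.0442,0,0,0,-1],
    [0.0385,0.0069,0.0442,0,0,0,-1],
    [0.0385,0.0069,0.0442,0,0,0,-1],
    [0.0385,0.0069,0.0442,0,0,0,-1],
    [0,0,0,0,0,0,-1]
  ]
}}

```text
t: 1.85
tcp_pos: [0.4563, -0.2881, 0.0993]
tool_rot: [0.842, 0.447, 0.265, -0.143]
force: [-0.2, -0.8, 0.7]
finger_gap: 1.001
gripper_force: 0.0
```

Run:
```python
from h import *
s=sense();print(s["tcp_pos"],s["q"].round(2),s["force"].round(2))
R=tgt(55.65,35)
# grasp point 19mm behind TCP; want grasp pt above tin centre in xy; tcp z=.010
c=np.array([.4555,-.2931,.010]);off=R[:,2]*.019;off[2]=0
print("target tcp",c+off);go(c+off,R);
im=save("scene","s1.png");cv2.imwrite("pics/s1c.png",cv2.resize(im[120:300,320:560,::-1],None,fx=3,fy=3))
```

```text
[ 0.45627408 -0.28811272  0.09932597] [-1.1   0.68  1.7   0.58  1.16 -0.85] [-0.19 -0.79  0.72]
target tcp [ 0.46164913 -0.28410258  0.01      ]
rotvec(tool) [-0.007 -0.001  0.003] then shift(new tool) [-0.046   0.0022  0.0768] shift(old tool) [-0.0461  0.0025  0.0767]
```

View pics/s1c.png

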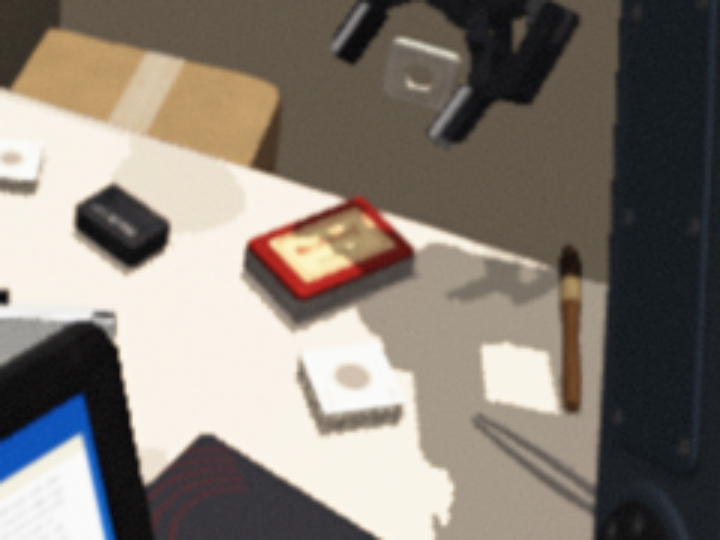

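Run:
```python
from h import *
s=sense();R=Ro.from_quat(s["tool_rot"]).as_matrix();t=s["tcp_pos"]
q=proj("scene",[t,t+R@[0,.0425,-.013],t+R@[0,-.0425,-.013],[.4555,-.2931,.024]]);print(((q-[320,120])*3).round())
im=save("top","t1.png")
q=proj("top",[t+R@[0,.0425,-.013],t+R@[0,-.0425,-.013]]);print(q.round())
cv2.imwrite("pics/t1c.png",cv2.resize(im[220:380,300:500,::-1],None,fx=3.5,fy=3.5))
```

```text
[[346. 153.]
 [317.  98.]
 [402. 176.]
 [330. 243.]]
[[431. 282.]
 [405. 319.]]
```

View pics/t1c.png

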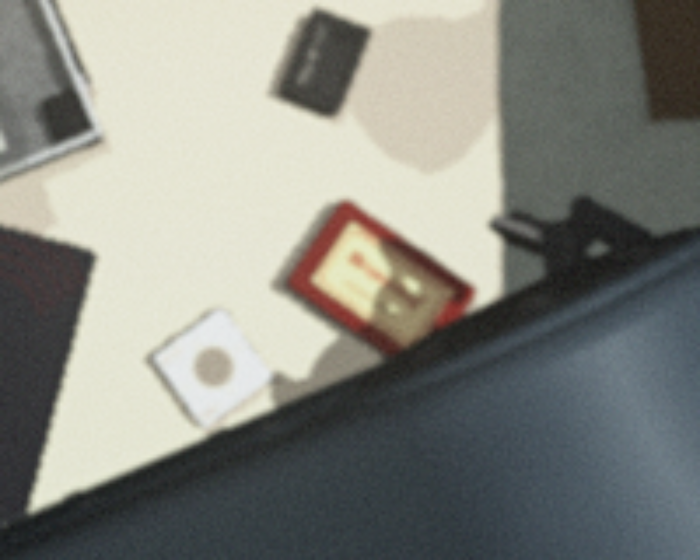

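Run:
```python
from h import *
s=sense();R=Ro.from_quat(s["tool_rot"]).as_matrix();t=s["tcp_pos"];print(t,s["qd"].round(3))
def ray(n,uv):
    a=cast(n,[uv],0)[0];b=cast(n,[uv],.3)[0];d=(b-a)/np.linalg.norm(b-a);return a,d
def tri(p,q):
    a,d=ray("scene",p);b,e=ray("top",q);k=np.linalg.lstsq(np.c_[d,-e],b-a,rcond=None)[0];P=a+k[0]*d;Q=b+k[1]*e
    return (P+Q)/2,np.linalg.norm(P-Q)
P,g=tri((320+338/3,120+52/3),(300+495/3.5,220+225/3.5));print(P,g,"tool",R.T@(P-t))
for n in("scene","top"):
    im=snapshot(n);print(n,proj(n,[t]).round())
```

```text
[ 0.45585245 -0.29339254  0.09989123] [-0.037 -0.006 -0.027  0.    -0.001 -0.001]
[ 0.4813497  -0.33520073  0.13818702] 0.0012502823759414769 tool [ 0.00528005  0.04464897 -0.04293241]
scene [[436. 170.]]
top [[415. 299.]]
```

Request:
{"api": "apply_moves", "payload": {
  "plan": [
    [-0.0125,0.0002,0.0185,0,0,0,-1],
    [-0.0125,0.0002,0.0185,0,0,0,-1],
    [-0.0125,0.0002,0.0185,0,0,0,-1],
    [0,0,0,0,0,0,-1],
    [0,0,0,0,0,0,-1],
    [0,0,0,0,0,0,-1]
  ]
}}

```text
t: 2.8
tcp_pos: [0.457, -0.2943, 0.0342]
tool_rot: [0.844, 0.446, 0.266, -0.138]
force: [-0.4, -0.5, -0.6]
finger_gap: 0.998
gripper_force: 0.0
```

Run:
```python
from h import *
s=sense();R=Ro.from_quat(s["tool_rot"]).as_matrix();t=s["tcp_pos"];print(t,s["force"].round(2))
im=save("scene","s2.png")
o=cv2.resize(im[130:280,340:540,::-1],None,fx=4,fy=4,interpolation=cv2.INTER_CUBIC)
q=proj("scene",[t+R@[0,y,z] for y in(.0425,-.0425) for z in(-.013,-.043)]);print(((q-[340,130])*4).round())
for p in (q-[340,130])*4: cv2.circle(o,tuple(int(v) for v in p),4,(0,255,0),1)
cv2.imwrite("pics/s2c.png",o)
```

```text
[ 0.4569759  -0.29433431  0.03417155] [-0.43 -0.46 -0.59]
[[325. 193.]
 [360. 143.]
 [431. 299.]
 [469. 248.]]
```

View pics/s2c.png

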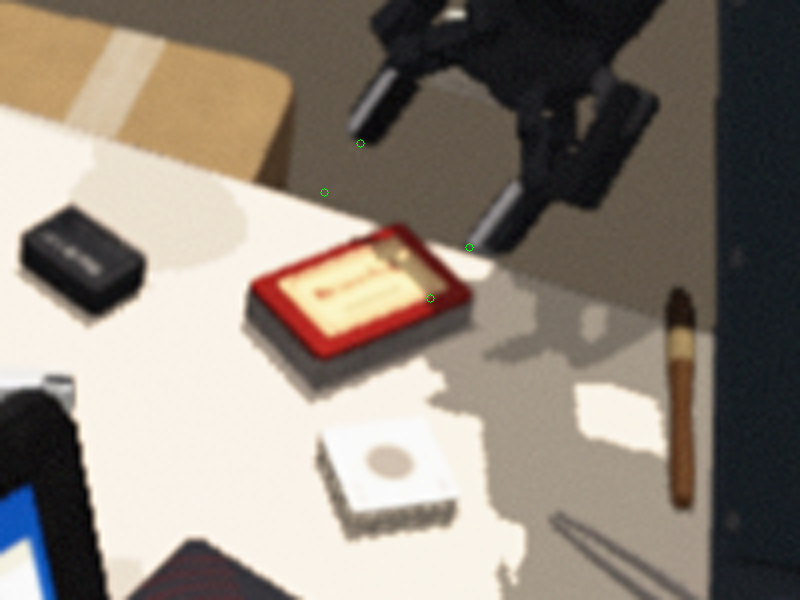

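Run:
```python
from h import *
go([.4715,-.2697,-.0185],tgt(55.65,35))
```

```text
rotvec(tool) [0.003 0.003 0.001] then shift(new tool) [-0.007  -0.0018  0.0594] shift(old tool) [-0.0068 -0.002   0.0594]
```

Request:
{"api": "apply_moves", "payload": {
  "plan": [
    [-0.0017,-0.0005,0.012,0,0,0,-1],
    [-0.0017,-0.0005,0.012,0,0,0,-1],
    [-0.0017,-0.0005,0.012,0,0,0,-1],
    [-0.0017,-0.0005,0.012,0,0,0,-1],
    [0,0,0,0,0,0,-1]
  ]
}}

```text
t: 3.48
tcp_pos: [0.4673, -0.2727, -0.0111]
tool_rot: [0.843, 0.445, 0.265, -0.141]
force: [0.1, -0.2, 0.3]
finger_gap: 1.002
gripper_force: 0.0
```

Request:
{"api": "apply_moves", "payload": {
  "plan": [
    [0,0,0.006,0,0,0,-1],
    [0,0,0.006,0,0,0,-1],
    [0,0,0,0,0,0,-1]
  ]
}}

```text
t: 3.85
tcp_pos: [0.4714, -0.268, -0.02]
tool_rot: [0.844, 0.446, 0.265, -0.14]
force: [0.6, -0.3, 0.8]
finger_gap: 0.999
gripper_force: 0.0
```

Run:
```python
from h import *
s=sense();R=Ro.from_quat(s["tool_rot"]).as_matrix();t=s["tcp_pos"];print(t,s["force"].round(2))
im=save("scene","s3.png")
o=cv2.resize(im[130:280,340:540,::-1],None,fx=4,fy=4,interpolation=cv2.INTER_CUBIC)
q=proj("scene",[t+R@[0,y,-.043] for y in(.0425,-.0425)])
for p in (q-[340,130])*4: cv2.circle(o,tuple(int(v) for v in p),4,(0,255,0),1)
cv2.imwrite("pics/s3c.png",o)
```

```text
[ 0.47141672 -0.26802805 -0.02003743] [ 0.58 -0.32  0.76]
```

View pics/s3c.png

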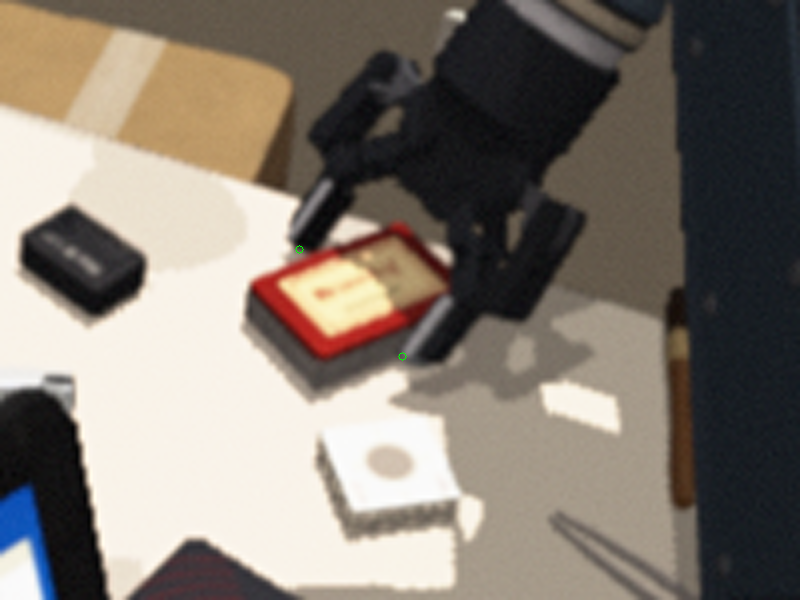

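Request:
{"api": "apply_moves", "payload": {
  "plan": [
    [0.0066,0,0.0046,0,0,0,-1],
    [0,0,0,0,0,0,0],
    [0,0,0,0,0,0,1],
    [0,0,0,0,0,0,1],
    [0,0,0,0,0,0,1],
    [0,0,0,0,0,0,1],
    [0,0,0,0,0,0,1]
  ],
  "force": 70
}}

```text
t: 4.78
tcp_pos: [0.4763, -0.2621, -0.0191]
tool_rot: [0.843, 0.446, 0.266, -0.139]
force: [-0.8, -0.5, 5.5]
finger_gap: 0.703
gripper_force: 75.3
```

Run:
```python
from h import *
s=sense();print(s["tcp_pos"],s["force"].round(2),s["finger_gap"],s["gripper_force"])
im=save("scene","s4.png")
R=tgt(55.65,35);t=s["tcp_pos"]
print("up 120mm in tool",np.round(R.T@[0,0,.12],4))
```

```text
[ 0.47632706 -0.26207689 -0.01908077] [-0.78 -0.48  5.51] 0.7032249740406217 75.33205965206434
up 120mm in tool [ 0.0688  0.     -0.0983]
```

Request:
{"api": "apply_moves", "payload": {
  "plan": [
    [0.0057,0,-0.0082,0,0,0,1],
    [0.0115,0,-0.0164,0,0,0,1],
    [0.0172,0,-0.0246,0,0,0,1],
    [0.0172,0,-0.0246,0,0,0,1],
    [0.0172,0,-0.0246,0,0,0,1],
    [0,0,0,0,0,0,1],
    [0,0,0,0,0,0,1],
    [0,0,0,0,0,0,1]
  ]
}}

```text
t: 5.82
tcp_pos: [0.4754, -0.2609, 0.0991]
tool_rot: [0.844, 0.445, 0.265, -0.141]
force: [-1.1, 0.4, -3.9]
finger_gap: 0.707
gripper_force: 76.3
```

Run:
```python
from h import *
s=sense();R=Ro.from_quat(s["tool_rot"]).as_matrix();t=s["tcp_pos"];print(t,s["force"].round(2),s["ft_torque"].round(3),s["q"].round(2))
im=save("scene","s5.png")
# predicted tin top corners if flat & unmoved in grasp: shift of tcp since grasp
d=t-np.array([.4763,-.2621,-.0191]);print(d)
p=np.radians(55.65);l=np.array([np.cos(p),np.sin(p),0]);w=np.array([-l[1],l[0],0])
c=np.array([.4555,-.2931,.024])+d
q=(proj("scene",[c+a*l*.047+b*w*.031 for a,b in((1,1),(1,-1),(-1,-1),(-1,1))])-[340,80])*4
o=cv2.resize(im[80:230,340:540,::-1],None,fx=4,fy=4,interpolation=cv2.INTER_CUBIC)
cv2.polylines(o,[q.astype(np.int32)],True,(0,255,0),1)
cv2.imwrite("pics/s5c.png",o);print(q.round())
```

```text
[ 0.4753621  -0.26088864  0.09914263] [-1.08  0.41 -3.92] [-0.466  0.279  0.037] [-1.05  0.67  1.73  0.61  1.12 -0.83]
[-0.0009379   0.00121136  0.11824263]
[[354. 362.]
 [272. 283.]
 [439. 225.]
 [525. 299.]]
```

View pics/s5c.png

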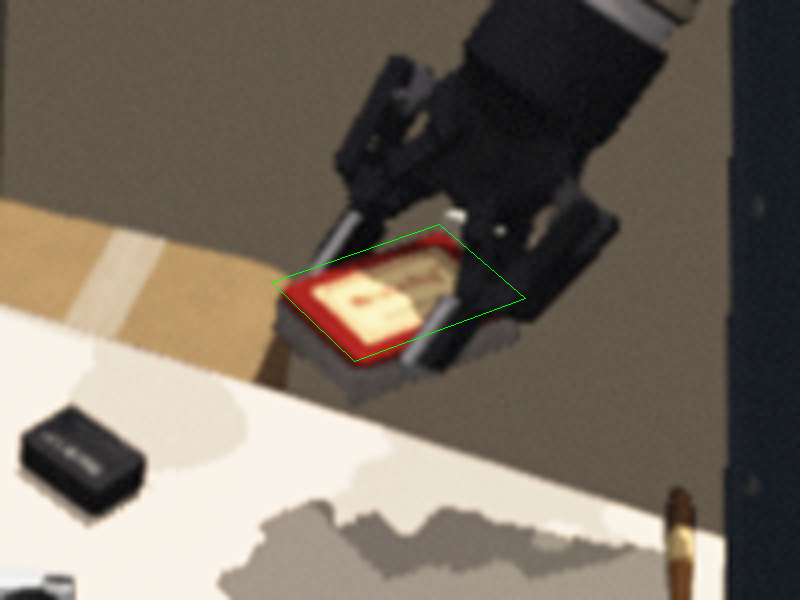

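```bash
cat >> h.py <<'E'
O=np.array([.5788,-.0540,0]);PH=113.3
ex=np.array([np.cos(np.radians(PH)),np.sin(np.radians(PH)),0]);ey=np.array([-ex[1],ex[0],0])
P=lambda x,y,z:O+ex*x+ey*y+np.array([0,0,z])
E
python3 - <<'E'
from h import *
c=lambda X:((proj("top",X)-[230,180])*5.4).round().tolist()
print("blocks +y",c([P(-.030,.036,.024),P(-.052,.036,.024),P(-.03,.066,.024)]),"-y",c([P(-.030,-.036,.024),P(-.052,-.036,.024),P(-.03,-.066,.024)]))
for a in(.9,1.0,1.08,1.15):
    e=lambda y:P(.056-.112*np.cos(a)+.024*np.sin(a),y,.032+.112*np.sin(a)+.024*np.cos(a))
    print(a,c([e(-.07),e(.07)]),proj("scene",[e(-.07),e(.07)]).round().tolist())
Rt=tgt(PH,35)
go(P(-.13+.0373,0,.11),Rt);print(P(-.13+.0373,0,.11))
E
```

```text
blocks +y [[441.0, 375.0], [495.0, 353.0], [471.0, 447.0]] -y [[371.0, 203.0], [424.0, 182.0], [342.0, 133.0]]
0.9 [[231.0, 85.0], [380.0, 454.0]] [[271.0, 216.0], [360.0, 221.0]]
1.0 [[202.0, 93.0], [351.0, 464.0]] [[270.0, 218.0], [360.0, 223.0]]
1.08 [[178.0, 100.0], [327.0, 472.0]] [[269.0, 221.0], [360.0, 226.0]]
1.15 [[156.0, 107.0], [305.0, 480.0]] [[268.0, 224.0], [360.0, 229.0]]
rotvec(tool) [ 0.576  0.    -0.825] then shift(new tool) [0.0525 0.1768 0.0235] shift(old tool) [0.1535 0.0469 0.0939]
[ 0.61546707 -0.13913998  0.11      ]
```

Request:
{"api": "apply_moves", "payload": {
  "plan": [
    [0.0287,0,-0.041,0,0,0,1],
    [0.0287,0,-0.041,0,0,0,1],
    [0,0,0,0.0962,0,-0.1373,1],
    [0,0,0,0.0962,0,-0.1373,1],
    [0,0,0,0.0962,0,-0.1373,1],
    [0,0,0,0.0962,0,-0.1373,1],
    [0,0,0,0.0962,0,-0.1373,1],
    [0,0,0,0.0962,0,-0.1373,1]
  ]
}}

```text
t: 6.88
tcp_pos: [0.4757, -0.2614, 0.1988]
tool_rot: [0.523, 0.798, 0.164, -0.252]
force: [0.6, -0.3, -3.8]
finger_gap: 0.704
gripper_force: 77.8
```

Run:
```python
from h import *
s=sense();print(s["tcp_pos"],s["q"].round(2))
go(P(-.13+.0373,0,.11),tgt(PH,35))
```

```text
[ 0.47572408 -0.26135796  0.19882169] [-0.83  0.7   1.28  0.19  1.75 -1.26]
rotvec(tool) [-0.004 -0.     0.003] then shift(new tool) [-0.0043  0.1767  0.1054] shift(old tool) [-0.0048  0.1771  0.1047]
```

Request:
{"api": "apply_moves", "payload": {
  "plan": [
    [-0.0011,0.0442,0.0264,0,0,0,1],
    [-0.0011,0.0442,0.0264,0,0,0,1],
    [-0.0011,0.0442,0.0264,0,0,0,1],
    [-0.0011,0.0442,0.0264,0,0,0,1],
    [0,0,0,0,0,0,1],
    [0,0,0,0,0,0,1],
    [0,0,0,0,0,0,1]
  ]
}}

```text
t: 7.75
tcp_pos: [0.6153, -0.1404, 0.1111]
tool_rot: [0.525, 0.796, 0.164, -0.251]
force: [-0.3, -0.4, -3.9]
finger_gap: 0.7
gripper_force: 77.9
```

Run:
```python
from h import *
s=sense();print(s["tcp_pos"],s["q"].round(2),s["ft_torque"].round(3))
go(P(-.06+.0373,0,.03),tgt(PH,35));go(P(-.01+.0373,0,.023),tgt(PH,35))
im=save("top","t6.png")
o=cv2.resize(im[150:300,230:430,::-1],None,fx=4,fy=4,interpolation=cv2.INTER_CUBIC)
d=s["tcp_pos"]-.0373*ex+[0,0,.043]
q=(proj("top",[d+a*ex*.047+b*ey*.031 for a,b in((1,1),(1,-1),(-1,-1),(-1,1))])-[230,150])*4
cv2.polylines(o,[q.astype(np.int32)],True,(0,255,0),1)
cv2.imwrite("pics/t6c.png",o)
```

```text
[ 0.61533047 -0.14043049  0.11110605] [-0.57  0.87  1.16  0.32  1.64 -1.04] [-0.525 -0.273  0.053]
rotvec(tool) [-0.     0.002 -0.002] then shift(new tool) [0.0117 0.0006 0.1072] shift(old tool) [0.012  0.0006 0.1072]
rotvec(tool) [-0.     0.002 -0.002] then shift(new tool) [0.0487 0.0006 0.1417] shift(old tool) [0.049  0.0006 0.1415]
```

View pics/t6c.png

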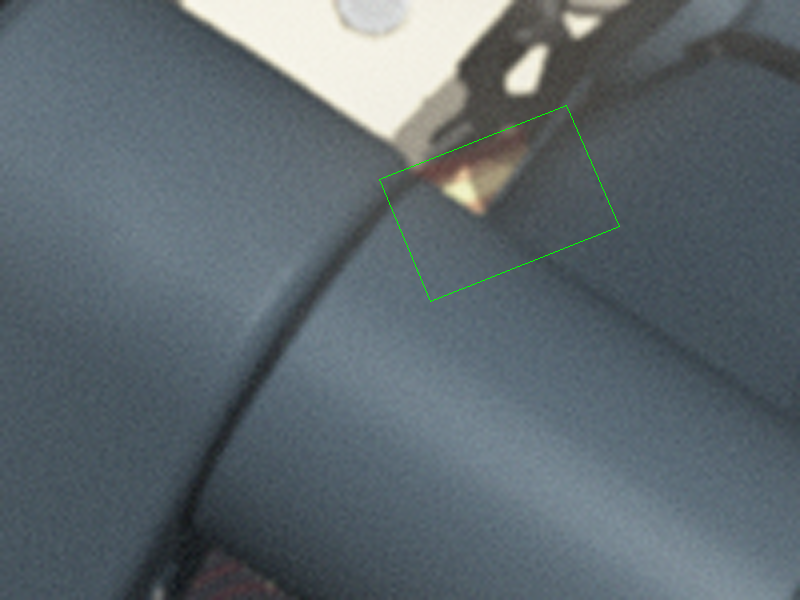

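Request:
{"api": "apply_moves", "payload": {
  "plan": [
    [0.0029,0.0002,0.0268,0,0,0,1],
    [0.0029,0.0002,0.0268,0,0,0,1],
    [0.0029,0.0002,0.0268,0,0,0,1],
    [0.0029,0.0002,0.0268,0,0,0,1],
    [0,0,0,0,0,0,1],
    [0,0,0,0,0,0,1]
  ]
}}

```text
t: 8.55
tcp_pos: [0.5896, -0.0756, 0.0307]
tool_rot: [0.525, 0.797, 0.165, -0.249]
force: [-0.3, 0.1, -2.8]
finger_gap: 0.703
gripper_force: 77.8
```

Request:
{"api": "apply_moves", "payload": {
  "plan": [
    [0.0093,0,0.0086,0,0,0,1],
    [0.0093,0,0.0086,0,0,0,1],
    [0.0093,0,0.0086,0,0,0,1],
    [0.0093,0,0.0086,0,0,0,1],
    [0,0,0,0,0,0,1],
    [0,0,0,0,0,0,1]
  ]
}}

```text
t: 9.3
tcp_pos: [0.5689, -0.0281, 0.0227]
tool_rot: [0.525, 0.797, 0.164, -0.25]
force: [0.6, 0.2, -3.4]
finger_gap: 0.705
gripper_force: 77.9
```

Run:
```python
from h import *
s=sense();print(s["tcp_pos"],s["force"].round(2),s["ft_torque"].round(3))
d=s["tcp_pos"]-P(.0373,0,0);print("tin c in case",d@ex,d@ey,"bottom z",d[2]+.019)
R=tgt(PH,35)
go(P(-.002+.0373,0,.010),R);print(R.T@[0,0,-.01])
save("scene","s7.png")
```

```text
[ 0.56893615 -0.02807022  0.02270135] [ 0.55  0.22 -3.42] [-0.551 -0.255  0.021]
tin c in case -0.00958328304683703 -0.001196987027627758 bottom z 0.041701348371346925
rotvec(tool) [-0.001  0.003 -0.   ] then shift(new tool) [-0.0011 -0.0012  0.0148] shift(old tool) [-0.001  -0.0012  0.0148]
[-0.00573576  0.          0.00819152]
```

Request:
{"api": "apply_moves", "payload": {
  "plan": [
    [0.0035,-0.0006,0.0025,0,0,0,1],
    [0.0035,-0.0006,0.0025,0,0,0,1],
    [0,0,0,0,0,0,1],
    [-0.0029,0,0.0041,0,0,0,1],
    [-0.0029,0,0.0041,0,0,0,1],
    [0,0,0,0,0,0,1]
  ]
}}

```text
t: 10.1
tcp_pos: [0.5637, -0.0205, 0.012]
tool_rot: [0.525, 0.797, 0.164, -0.251]
force: [-0.3, 0.3, -3.7]
finger_gap: 0.704
gripper_force: 77.9
```

```bash
cat > st.py <<'E'
from h import *
s=sense();print(s["tcp_pos"].round(4),s["force"].round(2),s["ft_torque"].round(3))
d=s["tcp_pos"]-P(.0373,0,0);print("tin c in case",d@ex,d@ey,"bottom z",d[2]+.019)
E
python3 st.py
```

```text
[ 0.5637 -0.0205  0.012 ] [-0.28  0.34 -3.69] [-0.49  -0.186  0.037]
tin c in case -0.0005045420699978628 0.0006373271957948466 bottom z 0.030965699796255918
```

Request:
{"api": "apply_moves", "payload": {
  "plan": [
    [-0.0029,0,0.0041,0,0,0,1],
    [-0.0029,0,0.0041,0,0,0,1],
    [-0.0015,0,0.002,0,0,0,1],
    [0,0,0,0,0,0,1]
  ]
}}

```text
t: 10.6
tcp_pos: [0.564, -0.0206, -0.0002]
tool_rot: [0.525, 0.797, 0.164, -0.251]
force: [-0.4, 0.3, -3.5]
finger_gap: 0.702
gripper_force: 77.9
```

Request:
{"api": "apply_moves", "payload": {
  "plan": [
    [-0.0015,0,0.002,0,0,0,1],
    [-0.0015,0,0.002,0,0,0,1],
    [-0.0015,0,0.002,0,0,0,1],
    [0,0,0,0,0,0,1]
  ]
}}

```text
t: 11.1
tcp_pos: [0.5641, -0.0209, -0.0077]
tool_rot: [0.525, 0.797, 0.164, -0.251]
force: [-0.2, 0.1, -2.6]
finger_gap: 0.701
gripper_force: 77.9
```

```bash
python3 st.py
```

```text
[ 0.5641 -0.0209 -0.0077] [-0.21  0.11 -2.57] [-0.492 -0.215 -0.058]
tin c in case -0.0010806513529108806 0.0004257903941410607 bottom z 0.011332737878196945
```

Request:
{"api": "apply_moves", "payload": {
  "plan": [
    [-0.0012,0,0.0016,0,0,0,1],
    [0,0,0,0,0,0,1]
  ]
}}

```text
t: 11.35
tcp_pos: [0.5642, -0.021, -0.0095]
tool_rot: [0.525, 0.797, 0.164, -0.251]
force: [0.1, 0.3, -2.8]
finger_gap: 0.705
gripper_force: 77.9
```

Request:
{"api": "apply_moves", "payload": {
  "plan": [
    [-0.0012,0,0.0016,0,0,0,1],
    [0,0,0,0,0,0,1]
  ]
}}

```text
t: 11.6
tcp_pos: [0.5642, -0.0211, -0.0116]
tool_rot: [0.525, 0.797, 0.164, -0.251]
force: [0.5, -1.0, -3.0]
finger_gap: 0.705
gripper_force: 77.9
```

Request:
{"api": "apply_moves", "payload": {
  "plan": [
    [-0.0012,0,0.0016,0,0,0,1],
    [0,0,0,0,0,0,1]
  ]
}}

```text
t: 11.85
tcp_pos: [0.5642, -0.0211, -0.0136]
tool_rot: [0.525, 0.797, 0.164, -0.251]
force: [0.1, -0.5, -3.7]
finger_gap: 0.703
gripper_force: 77.9
```

Request:
{"api": "apply_moves", "payload": {
  "plan": [
    [-0.0006,0,0.0008,0,0,0,1],
    [0,0,0,0,0,0,1]
  ]
}}

```text
t: 12.1
tcp_pos: [0.5642, -0.0212, -0.0145]
tool_rot: [0.525, 0.797, 0.164, -0.251]
force: [-0.1, -0.6, -3.5]
finger_gap: 0.704
gripper_force: 77.9
```

Request:
{"api": "apply_moves", "payload": {
  "plan": [
    [-0.0008,0,0.0012,0,0,0,1],
    [0,0,0,0,0,0,1]
  ]
}}

```text
t: 12.35
tcp_pos: [0.5644, -0.0211, -0.015]
tool_rot: [0.525, 0.797, 0.165, -0.251]
force: [-1.0, -0.5, 3.3]
finger_gap: 0.702
gripper_force: 78.5
```

Request:
{"api": "apply_moves", "payload": {
  "plan": [
    [-0.0006,0,0.0008,0,0,0,1],
    [0,0,0,0,0,0,1]
  ]
}}

```text
t: 12.6
tcp_pos: [0.5643, -0.0211, -0.015]
tool_rot: [0.524, 0.797, 0.165, -0.251]
force: [-1.6, -2.7, 8.9]
finger_gap: 0.703
gripper_force: 79.0
```

Request:
{"api": "apply_moves", "payload": {
  "plan": [
    [0,0,0,0,0,0,0.0],
    [0,0,0,0,0,0,-0.5],
    [0,0,0,0,0,0,-0.7],
    [0,0,0,0,0,0,-0.7],
    [0,0,0,0,0,0,-0.7],
    [0,0,0,0,0,0,-0.7]
  ]
}}

```text
t: 13.35
tcp_pos: [0.5643, -0.0211, -0.017]
tool_rot: [0.525, 0.797, 0.164, -0.251]
force: [-0.4, 1.3, -0.2]
finger_gap: 0.853
gripper_force: 0.0
```

Request:
{"api": "apply_moves", "payload": {
  "plan": [
    [0,0,-0.01,0,0,0,-0.7],
    [0,0,-0.02,0,0,0,-0.7],
    [0,0,-0.04,0,0,0,-0.7],
    [0,0,-0.05,0,0,0,-0.7],
    [0,0,-0.05,0,0,0,-0.7],
    [0,0,-0.05,0,0,0,-0.7],
    [0,0,0,0,0,0,-0.7],
    [0,0,0,0,0,0,-0.7]
  ]
}}

```text
t: 14.35
tcp_pos: [0.6135, -0.1364, 0.1634]
tool_rot: [0.525, 0.797, 0.164, -0.251]
force: [-0.5, -0.4, 0.1]
finger_gap: 0.85
gripper_force: 0.0
```

Run:
```python
from h import *
s=sense();print(s["tcp_pos"].round(3),s["q"].round(2))
R=tgt(36.4,35);c=np.array([.4082,-.1976,0])
# same tool geometry as tin: TCP z on desk -.019, contact .0373 ahead... 
import math
pos=c+np.r_[R[:2,2]/np.linalg.norm(R[:2,2])*.036,.10];print(pos)
go(pos,R)
im=cv2.imread("pics/s7.png");
```

```text
[ 0.614 -0.136  0.163] [-0.57  0.8   1.14  0.33  1.71 -1.01]
[ 0.43717618 -0.17623692  0.1       ]
rotvec(tool) [-0.77   0.002  1.099] then shift(new tool) [-0.172  -0.0726 -0.0431] shift(old tool) [-0.0094 -0.1776  0.0712]
```

Run:
```python
from h import *
R=tgt(126.4,35);h=R[:,2]*[1,1,0];h/=np.linalg.norm(h)
c=np.array([.4082,-.1976,0])+h*.017
go(c+[0,0,.12],R)
# recheck holders from the latest top view if visible
im=snapshot("top");hsv=cv2.cvtColor(im,cv2.COLOR_RGB2HSV)
u,v=361,325;m=((hsv[...,1]<18)&(hsv[...,2]>150)).astype(np.uint8)[v-25:v+26,u-25:u+26];print(m.sum())
# tin check in case: red pixels in top
red=(((hsv[...,0]<12)|(hsv[...,0]>168))&(hsv[...,1]>90))[185:290,240:335];ys,xs=np.nonzero(red);print(len(xs),xs.min(initial=999)+240,xs.max(initial=0)+240,ys.min(initial=999)+185,ys.max(initial=0)+185)
```

```text
rotvec(tool) [ 0.13   0.001 -0.189] then shift(new tool) [ 0.0485 -0.2016  0.0869] shift(old tool) [ 0.0089 -0.2166  0.0596]
0
0 1239 240 1184 185
```

Request:
{"api": "apply_moves", "payload": {
  "plan": [
    [0,0,0,0.065,0,-0.0945,-1],
    [0,0,0,0.065,0,-0.0945,-1],
    [0.0121,-0.0504,0.0217,0,0,0,-1],
    [0.0121,-0.0504,0.0217,0,0,0,-1],
    [0.0121,-0.0504,0.0217,0,0,0,-1],
    [0.0121,-0.0504,0.0217,0,0,0,-1],
    [0,0,0,0,0,0,-1],
    [0,0,0,0,0,0,-1]
  ],
  "force": 25
}}

```text
t: 15.4
tcp_pos: [0.3991, -0.1838, 0.1196]
tool_rot: [0.43, 0.851, 0.136, -0.268]
force: [0.3, 1.1, 0.5]
finger_gap: 1.002
gripper_force: 0.0
```

Run:
```python
from h import *
R=tgt(126.4,35);h=R[:,2]*[1,1,0];h/=np.linalg.norm(h)
c=np.array([.4082,-.1976,0])+h*.017
go(c+[0,0,.05],R);go(c+[0,0,-.013],R);s=sense();print(s["tcp_pos"].round(4),s["q"].round(2))
im=save("scene","s8.png");im2=save("top","t8.png")
R=Ro.from_quat(s["tool_rot"]).as_matrix();print(proj("scene",[s["tcp_pos"]+R@[0,y,-.043] for y in(-.0425,.0425)]).round())
# tin in case, red in top
hsv=cv2.cvtColor(im2,cv2.COLOR_RGB2HSV)
red=(((hsv[...,0]<12)|(hsv[...,0]>168))&(hsv[...,1]>90))[185:290,240:335];ys,xs=np.nonzero(red);print(len(xs))
# predicted tin-top corners
q=proj("top",[P(a*.047,b*.031,.028) for a,b in((-1,-1),(-1,1),(1,1),(1,-1))]);print(q.round())
p=np.c_[xs+240,ys+185]; 
if len(xs): W=cast("top",p,.028)-O; print("red in case x",np.percentile(W@ex,[2,98]),"y",np.percentile(W@ey,[2,98]))
hs=cv2.cvtColor(im,cv2.COLOR_RGB2HSV);m=((hs[...,1]<18)&(hs[...,2]>190));m[:, :400]=0;m[:225]=0;m[270:]=0;m[:,465:]=0
ys,xs=np.nonzero(m);W=cast("scene",np.c_[xs,ys],.016);print(len(xs),cv2.minAreaRect((W[:,:2]*1000).astype(np.float32)))
```

```text
rotvec(tool) [0.    0.001 0.001] then shift(new tool) [-0.0395 -0.0009  0.0573] shift(old tool) [-0.0394 -0.0009  0.0573]
rotvec(tool) [0.    0.001 0.001] then shift(new tool) [-0.0756 -0.0009  0.1089] shift(old tool) [-0.0755 -0.0009  0.1089]
[ 0.3991 -0.1838  0.1196] [-0.76  0.69  1.58  0.1   1.48 -1.44]
[[472. 181.]
 [422. 186.]]
0
[[307. 216.]
 [318. 244.]
 [276. 261.]
 [265. 233.]]
539 ((405.95989990234375, -186.68035888671875), (120.0675277709961, 94.66011810302734), 27.299480438232422)
```

Request:
{"api": "apply_moves", "payload": {
  "plan": [
    [-0.0155,-0.0003,0.022,0,0,0,-1],
    [-0.0155,-0.0003,0.022,0,0,0,-1],
    [-0.0155,-0.0003,0.022,0,0,0,-1],
    [-0.0155,0,0.022,0,0,0,-1],
    [0,0,0,0,0,0,-1],
    [0,0,0,0,0,0,-1]
  ]
}}

```text
t: 16.25
tcp_pos: [0.3995, -0.1854, 0.0128]
tool_rot: [0.429, 0.852, 0.135, -0.267]
force: [-0.4, 0.2, 0.6]
finger_gap: 0.997
gripper_force: 0.0
```

Request:
{"api": "apply_moves", "payload": {
  "plan": [
    [-0.0065,0,0.01,0,0,0,-1],
    [-0.0065,0,0.01,0,0,0,-1],
    [0,0,0,0,0,0,-1],
    [0,0,0,0,0,0,-1]
  ]
}}

```text
t: 16.75
tcp_pos: [0.3981, -0.1848, -0.0115]
tool_rot: [0.43, 0.852, 0.135, -0.268]
force: [-0.3, -0.1, 0.3]
finger_gap: 1.0
gripper_force: 0.0
```

Run:
```python
from h import *
R=tgt(126.4,35);h=R[:,2]*[1,1,0];h/=np.linalg.norm(h)
c=np.array([.4082,-.1976,0])+h*.017
go(c+[0,0,-.013],R);s=sense();print(s["tcp_pos"].round(4),s["force"])
im=save("scene","s9.png")
o=cv2.resize(im[150:300,360:560,::-1],None,fx=4,fy=4,interpolation=cv2.INTER_CUBIC);cv2.imwrite("pics/s9c.png",o)
```

```text
rotvec(tool) [-0.     0.002  0.001] then shift(new tool) [-0.0003  0.0006  0.0016] shift(old tool) [-0.0003  0.0006  0.0016]
[ 0.3981 -0.1848 -0.0115] [-0.2606704  -0.12748647  0.28100598]
```

Request:
{"api": "apply_moves", "payload": {
  "plan": [
    [-0.0006,0.0005,0.003,0,0,0,-1],
    [0,0,0,0,0,0,0],
    [0,0,0,0,0,0,0],
    [0,0,0,0,0,0,1],
    [0,0,0,0,0,0,1],
    [0,0,0,0,0,0,1],
    [0,0,0,0,0,0,1],
    [0,0,0,0,0,0,1]
  ],
  "force": 25
}}

```text
t: 17.8
tcp_pos: [0.3979, -0.1836, -0.014]
tool_rot: [0.43, 0.852, 0.135, -0.267]
force: [0.0, -1.5, 5.2]
finger_gap: 0.571
gripper_force: 26.2
```

Request:
{"api": "apply_moves", "payload": {
  "plan": [
    [0.0057,0,-0.0082,0,0,0,1],
    [0.0172,0,-0.0246,0,0,0,1],
    [0.0287,0,-0.041,0,0,0,1],
    [0.0287,0,-0.041,0,0,0,1],
    [0,0,0,-0.065,0,0.0945,1],
    [0,0,0,-0.065,0,0.0945,1],
    [0,0,0,0,0,0,1],
    [0,0,0,0,0,0,1]
  ]
}}

```text
t: 18.8
tcp_pos: [0.3977, -0.1833, 0.1258]
tool_rot: [0.524, 0.797, 0.164, -0.251]
force: [0.9, -0.4, 0.7]
finger_gap: 0.569
gripper_force: 26.0
```

Run:
```python
from h import *
s=sense();print(s["tcp_pos"].round(4),s["q"].round(2))
go(P(-.13+.0174,0,.12),tgt(PH,35))
im=save("scene","s10.png")
t=s["tcp_pos"];c=t-.0174*ex+[0,0,.022];o=[int(v) for v in proj("scene",[c])[0]];print(o)
q=(proj("scene",[c+a*ex*.025+b*ey*.025+[0,0,.008] for a,b in((1,1),(1,-1),(-1,-1),(-1,1))]))
x0,y0=o[0]-80,max(o[1]-60,0)
I=cv2.resize(im[y0:y0+120,x0:x0+160,::-1],None,fx=5,fy=5,interpolation=cv2.INTER_CUBIC)
cv2.polylines(I,[((q-[x0,y0])*5).astype(np.int32)],True,(0,255,0),1);cv2.imwrite("pics/s10c.png",I)
```

```text
[ 0.3977 -0.1833  0.1258] [-0.83  0.66  1.63  0.19  1.44 -1.32]
rotvec(tool) [-0.002  0.002  0.001] then shift(new tool) [-0.0569  0.2175 -0.0328] shift(old tool) [-0.0571  0.2174 -0.0331]
[451, 189]
```

Request:
{"api": "apply_moves", "payload": {
  "plan": [
    [-0.0142,0.0544,-0.0082,0,0,0,1],
    [-0.0142,0.0544,-0.0082,0,0,0,1],
    [-0.0142,0.0544,-0.0082,0,0,0,1],
    [-0.0142,0.0544,-0.0082,0,0,0,1],
    [0,0,0,0,0,0,1],
    [0,0,0,0,0,0,1]
  ]
}}

```text
t: 19.6
tcp_pos: [0.6225, -0.1565, 0.1191]
tool_rot: [0.524, 0.797, 0.164, -0.252]
force: [-1.3, 0.1, -0.4]
finger_gap: 0.572
gripper_force: 26.0
```

Run:
```python
from h import *
import glob
im=cv2.imread("pics/s10.png")[...,::-1].copy();hs=cv2.cvtColor(im,cv2.COLOR_RGB2HSV)
m=((hs[...,1]<22)&(hs[...,2]>185)).astype(np.uint8);n,l,st,ce=cv2.connectedComponentsWithStats(m)
for i in range(1,n):
    if st[i,4]>60 and abs(ce[i]-[451,189]).max()<60: print(st[i],ce[i].round())
c=np.array([.3977,-.1833,.1258])-.0174*ex+[0,0,.022]
print(proj("scene",[c+a*ex*.025+b*ey*.025+[0,0,.008] for a,b in((1,1),(1,-1),(-1,-1),(-1,1))]).round().tolist())
go(P(-.065+.0174,0,.04),tgt(PH,35));go(P(-.015+.0174,0,.032),tgt(PH,35));print(sense()["tcp_pos"])
```

```text
[453 229  23   9 113] [465. 232.]
[[469.0, 197.0], [438.0, 195.0], [435.0, 175.0], [465.0, 177.0]]
rotvec(tool) [-0.003  0.    -0.   ] then shift(new tool) [0.0069 0.0004 0.1014] shift(old tool) [0.0069 0.0007 0.1014]
rotvec(tool) [-0.003  0.    -0.   ] then shift(new tool) [0.0432 0.0004 0.1367] shift(old tool) [0.0433 0.0008 0.1366]
[ 0.62252635 -0.15645014  0.1191438 ]
```

Request:
{"api": "apply_moves", "payload": {
  "plan": [
    [0.0017,0.0001,0.0254,0,0,0,1],
    [0.0017,0.0001,0.0254,0,0,0,1],
    [0.0017,0.0001,0.0254,0,0,0,1],
    [0.0017,0.0001,0.0254,0,0,0,1],
    [0,0,0,0,0,0,1],
    [0,0,0,0,0,0,1]
  ]
}}

```text
t: 20.35
tcp_pos: [0.5986, -0.0998, 0.0414]
tool_rot: [0.525, 0.797, 0.164, -0.25]
force: [0.0, -0.8, 0.1]
finger_gap: 0.573
gripper_force: 26.0
```

Request:
{"api": "apply_moves", "payload": {
  "plan": [
    [0.0091,0,0.0088,0,0,0,1],
    [0.0091,0,0.0088,0,0,0,1],
    [0.0091,0,0.0088,0,0,0,1],
    [0.0091,0,0.0088,0,0,0,1],
    [0,0,0,0,0,0,1],
    [0,0,0,0,0,0,1]
  ]
}}

```text
t: 21.1
tcp_pos: [0.579, -0.053, 0.0325]
tool_rot: [0.525, 0.797, 0.164, -0.25]
force: [-0.2, -0.1, -0.7]
finger_gap: 0.571
gripper_force: 26.0
```

Run:
```python
from h import *
s=sense();print(s["tcp_pos"],s["force"].round(2));go(P(.0174-.001,0,.022),tgt(PH,35));go(P(.0174-.001,0,.014),tgt(PH,35))
```

```text
[ 0.57903932 -0.05299658  0.03246846] [-0.23 -0.12 -0.75]
rotvec(tool) [-0.001  0.003 -0.   ] then shift(new tool) [ 0.0068 -0.0006  0.0175] shift(old tool) [ 0.0068 -0.0006  0.0175]
rotvec(tool) [-0.001  0.003 -0.   ] then shift(new tool) [ 0.0022 -0.0006  0.0241] shift(old tool) [ 0.0022 -0.0006  0.0241]
```

Request:
{"api": "apply_moves", "payload": {
  "plan": [
    [0.0023,-0.0002,0.0058,0,0,0,1],
    [0.0023,-0.0002,0.0058,0,0,0,1],
    [0.0022,-0.0002,0.0058,0,0,0,1],
    [0,0,0,0,0,0,1],
    [-0.0017,0,0.0025,0,0,0,1],
    [0,0,0,0,0,0,1]
  ]
}}

```text
t: 21.85
tcp_pos: [0.572, -0.0389, 0.0189]
tool_rot: [0.525, 0.797, 0.164, -0.251]
force: [0.4, -0.1, -1.1]
finger_gap: 0.572
gripper_force: 26.0
```

Request:
{"api": "apply_moves", "payload": {
  "plan": [
    [-0.0012,0,0.0016,0,0,0,1],
    [0,0,0,0,0,0,1]
  ]
}}

```text
t: 22.1
tcp_pos: [0.572, -0.0389, 0.0169]
tool_rot: [0.525, 0.797, 0.164, -0.251]
force: [0.0, -0.8, -0.7]
finger_gap: 0.572
gripper_force: 26.0
```

Request:
{"api": "apply_moves", "payload": {
  "plan": [
    [-0.0008,0,0.0012,0,0,0,1],
    [0,0,0,0,0,0,1]
  ]
}}

```text
t: 22.35
tcp_pos: [0.5719, -0.0388, 0.0155]
tool_rot: [0.525, 0.797, 0.164, -0.251]
force: [0.1, 0.4, -0.9]
finger_gap: 0.571
gripper_force: 26.0
```

Request:
{"api": "apply_moves", "payload": {
  "plan": [
    [-0.0006,0,0.0008,0,0,0,1],
    [0,0,0,0,0,0,1]
  ]
}}

```text
t: 22.6
tcp_pos: [0.572, -0.0389, 0.015]
tool_rot: [0.525, 0.797, 0.164, -0.251]
force: [-0.6, -0.2, 2.1]
finger_gap: 0.571
gripper_force: 26.3
```

Request:
{"api": "apply_moves", "payload": {
  "plan": [
    [-0.0006,0,0.0008,0,0,0,1],
    [0,0,0,0,0,0,1]
  ]
}}

```text
t: 22.85
tcp_pos: [0.5721, -0.0388, 0.015]
tool_rot: [0.524, 0.797, 0.165, -0.251]
force: [-0.6, -1.5, 7.7]
finger_gap: 0.572
gripper_force: 26.7
```

Request:
{"api": "apply_moves", "payload": {
  "plan": [
    [0,0,0,0,0,0,0.0],
    [0,0,0,0,0,0,-0.3],
    [0,0,0,0,0,0,-0.5],
    [0,0,0,0,0,0,-0.5],
    [0,0,0,0,0,0,-0.5]
  ]
}}

```text
t: 23.48
tcp_pos: [0.5719, -0.0388, 0.0134]
tool_rot: [0.525, 0.797, 0.164, -0.251]
force: [-0.0, 0.6, 0.2]
finger_gap: 0.749
gripper_force: 0.0
```

Request:
{"api": "apply_moves", "payload": {
  "plan": [
    [0,0,-0.01,0,0,0,-0.5],
    [0,0,-0.02,0,0,0,-0.5],
    [0,0,-0.04,0,0,0,-0.5],
    [0,0,-0.05,0,0,0,-0.5],
    [0,0,-0.055,0,0,0,-0.5],
    [0,0,-0.055,0,0,0,0],
    [0,0,-0.055,0,0,0,1],
    [0,0,0,0,0,0,1]
  ]
}}

```text
t: 24.48
tcp_pos: [0.6391, -0.1924, 0.252]
tool_rot: [0.526, 0.798, 0.164, -0.245]
force: [0.5, 0.4, -0.6]
finger_gap: 0.115
gripper_force: 0.0
```

Run:
```python
from h import *
s=sense();print(s["tcp_pos"],s["q"].round(2))
for n in("top","scene"):
    im=save(n,n+"11.png")
im=cv2.imread("pics/top11.png")
print(im[205:260:5,255:330:5].max(2))
```

```text
[ 0.639086   -0.19239075  0.25202098] [-0.61  0.79  0.92  0.33  1.94 -0.98]
[[124 126 123 123 119 116 122 115 120 116 113 108 107  95 143]
 [129 125 125 123 130 120 116 121 118 120 117 116 109 111  95]
 [125 129 133 130 123 125 126 119 122 121 115 114 109 106 108]
 [137 129 134 130 133 125 125 123 115 120 123 119 114 108 104]
 [138 135 133 136 131 133 129 125 129 121 114 116 118 111  95]
 [127 130 131 133 136 137 131 127 124 127 126 119 116  92  60]
 [129 127 128 130 133 134 132 134 133 126 123 122 102  62 108]
 [124 121 126 128 132 131 130 138 136 136 135 106  66  97 115]
 [117 120 124 129 124 130 140 141 140 139 110  76  79 123 118]
 [116 113 119 120 125 126 135 133 140 122  89  62 126 123 124]
 [104 115 114 118 117 123 133 132 130  98  62 141 129 129 126]]
```

Run:
```python
from h import *
go([.5,-.42,.30],tgt(PH,35))
```

```text
rotvec(tool) [-0.     0.003 -0.001] then shift(new tool) [-0.0997 -0.2168 -0.1336] shift(old tool) [-0.1003 -0.2167 -0.1333]
```

Request:
{"api": "apply_moves", "payload": {
  "plan": [
    [-0.02,-0.0434,-0.0266,0,0,0,1],
    [-0.02,-0.0434,-0.0266,0,0,0,1],
    [-0.02,-0.0434,-0.0266,0,0,0,1],
    [-0.02,-0.0434,-0.0266,0,0,0,1],
    [-0.02,-0.0434,-0.0266,0,0,0,1],
    [0,0,0,0,0,0,1]
  ]
}}

```text
t: 25.32
tcp_pos: [0.4973, -0.4223, 0.298]
tool_rot: [0.527, 0.795, 0.165, -0.252]
force: [0.5, 0.5, 0.1]
finger_gap: 0.001
gripper_force: 0.0
```

Run:
```python
from h import *
im=save("top","t12.png");s=sense();print(s["tcp_pos"],s["q"].round(2))
o=cv2.resize(im[180:290,230:340,::-1],None,fx=5.4,fy=5.4,interpolation=cv2.INTER_CUBIC)
dr=lambda X,c:cv2.polylines(o,[((proj("top",X)-[230,180])*5.4).astype(np.int32)],True,c,1)
dr([P(a*.047,b*.031,.028) for a,b in((1,1),(1,-1),(-1,-1),(-1,1))],(0,255,0))
dr([P(a*.025,b*.025,.044) for a,b in((1,1),(1,-1),(-1,-1),(-1,1))],(255,0,0))
cv2.imwrite("pics/t12c.png",o)
```

```text
[ 0.49853519 -0.4200634   0.2978976 ] [-0.94  0.81  0.76  0.16  2.17 -1.29]
```

View pics/t12c.png

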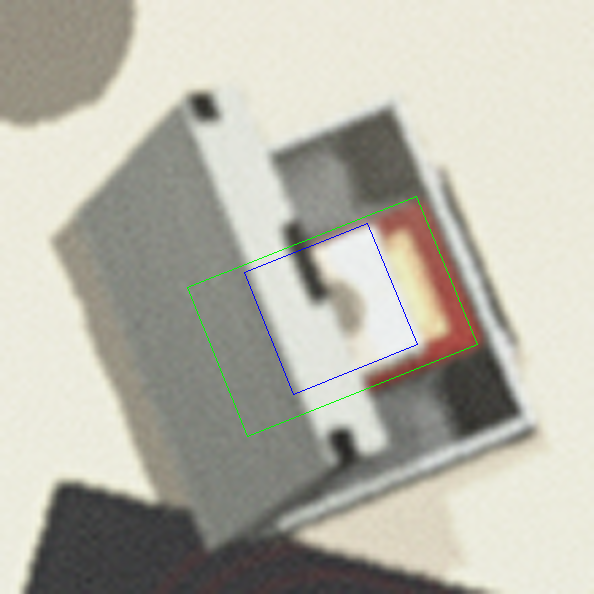

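Request:
{"api": "apply_moves", "payload": {
  "plan": [
    [0,0,0,0,-0.1527,0,1],
    [0,0,0,0,-0.1527,0,1],
    [0,0,0,0,-0.1527,0,1],
    [0,0,0,0,-0.1527,0,1],
    [0,0,0,0,0,0,1]
  ]
}}

```text
t: 26.0
tcp_pos: [0.4993, -0.4136, 0.2991]
tool_rot: [0.548, 0.837, 0.0, -0.002]
force: [0.5, -0.0, 0.4]
finger_gap: 0.001
gripper_force: 0.0
```

Run:
```python
from h import *
go(P(.064,0,.25),tgt(PH,0));s=sense();print(s["tcp_pos"],s["q"].round(2))
print("lid path: a, tip centre x, tip z (case mm)")
for a in(1.05,.9,.75,.6,.45,.3,.15,0):
    c,S=np.cos(a),np.sin(a);print(a,round(56-92*c+24*S+11,1),round(32+92*S+24*c,1))
```

```text
rotvec(tool) [-0.002 -0.003  0.004] then shift(new tool) [0.3628 0.2152 0.0491] shift(old tool) [0.3617 0.2169 0.05  ]
[ 0.49932255 -0.41359725  0.29913927] [-0.86  0.48  1.24 -0.    1.43 -1.27]
lid path: a, tip centre x, tip z (case mm)
1.05 42.0 123.7
0.9 28.6 119.0
0.75 16.0 112.3
0.6 4.6 103.8
0.45 -5.4 93.6
0.3 -13.8 82.1
0.15 -20.4 69.5
0 -25.0 56.0
```

Request:
{"api": "apply_moves", "payload": {
  "plan": [
    [0.0453,0.027,0.0061,0,0,0,1],
    [0.0453,0.027,0.0061,0,0,0,1],
    [0.0453,0.027,0.0061,0,0,0,1],
    [0.0453,0.027,0.0061,0,0,0,1],
    [0.0453,0.027,0.0061,0,0,0,1],
    [0.0453,0.027,0.0061,0,0,0,1],
    [0.0453,0.027,0.0061,0,0,0,1],
    [0.0453,0.027,0.0061,0,0,0,1]
  ]
}}

```text
t: 27.0
tcp_pos: [0.556, 0.0008, 0.2488]
tool_rot: [0.55, 0.835, -0.001, -0.001]
force: [0.9, 0.0, 0.0]
finger_gap: -0.0
gripper_force: 0.0
```

Request:
{"api": "apply_moves", "payload": {
  "plan": [
    [0,0,0,0,0,0,1],
    [0,0,0,0,0,0,1],
    [0,0,0,0,0,0,1]
  ]
}}

```text
t: 27.38
tcp_pos: [0.5555, -0.0025, 0.2496]
tool_rot: [0.55, 0.835, -0.001, 0.0]
force: [-0.1, -0.5, 0.4]
finger_gap: 0.002
gripper_force: 0.0
```

Run:
```python
from h import *
s=sense();print(s["tcp_pos"],s["q"].round(2))
d=s["tcp_pos"]-O;print("case",d@ex,d@ey,d[2]);go(P(.064,0,.088),tgt(PH,0))
```

```text
[ 0.55549449 -0.00248399  0.24959639] [-0.2   0.38  1.55 -0.    1.22 -0.61]
case 0.056533076680210695 0.0010279328038206882 0.24959639499865616
rotvec(tool) [-0.002  0.002 -0.002] then shift(new tool) [0.0075 0.001  0.1616] shift(old tool) [0.0078 0.0013 0.1616]
```

Request:
{"api": "apply_moves", "payload": {
  "plan": [
    [0.008,0.001,0.04,0,0,0,1],
    [0,0,0.04,0,0,0,1],
    [0,0,0.04,0,0,0,1],
    [0,0,0.04,0,0,0,1],
    [0,0,0,0,0,0,1],
    [0,0,0,0,0,0,1]
  ]
}}

```text
t: 28.12
tcp_pos: [0.554, 0.005, 0.0909]
tool_rot: [0.55, 0.835, -0.001, 0.001]
force: [1.2, -0.2, 0.7]
finger_gap: -0.002
gripper_force: 0.0
```

```bash
cat > cs.py <<'E'
from h import *
s=sense();d=s["tcp_pos"]-O;print("case",(d@ex).round(4),(d@ey).round(4),"tip z",(d[2]+.03).round(4),"F case",(s["force"]@ex).round(2),s["force"][2].round(2))
E
python3 cs.py
```

```text
case 0.064 -0.0006 tip z 0.1209 F case -0.64 0.74
```

Request:
{"api": "apply_moves", "payload": {
  "plan": [
    [-0.011,0,0,0,0,0,1],
    [-0.011,0,0,0,0,0,1],
    [-0.0067,0,0.0023,0,0,0,1],
    [-0.0067,0,0.0023,0,0,0,1],
    [-0.0063,0,0.0033,0,0,0,1],
    [-0.0063,0,0.0033,0,0,0,1],
    [-0.0057,0,0.0042,0,0,0,1],
    [-0.0057,0,0.0042,0,0,0,1]
  ]
}}

```text
t: 29.12
tcp_pos: [0.5764, -0.0488, 0.0699]
tool_rot: [0.55, 0.835, -0.001, 0.0]
force: [-0.1, 0.3, 1.1]
finger_gap: 0.001
gripper_force: 0.4
```

```bash
python3 cs.py
python3 - <<'E'
from h import *
im=save("scene","s13.png");save("top","t13.png")
# lid edge line in scene: bright-to-dark profile along column ~ 300 and 340
g=cv2.cvtColor(im,cv2.COLOR_RGB2GRAY);a=cv2.cvtColor(cv2.imread("pics/s0.png"),cv2.COLOR_BGR2GRAY)
for u in(285,345): print(u,a[205:245:2,u],g[205:245:2,u])
E
```

```text
case 0.0057 0.0002 tip z 0.0999 F case 0.34 1.08
285 [239 239 239 239 238 240 239 234 232 210 153 151 154 154 152 153 157 158
 156 155] [ 13  40 190 244 242 237 228 229 229 231 230 230 233 232 233 231 232 231
 228 198]
345 [238 239 239 240 239 239 239 239 237 233 238  99  31  25  16  20  21  22
  18  12] [ 13  12  32 205 245 243 238 206 196 191 186  85  31  28  23  22  21  22
  18  17]
```

Request:
{"api": "apply_moves", "payload": {
  "plan": [
    [-0.005,0,0.0051,0,0,0,1],
    [-0.005,0,0.0051,0,0,0,1],
    [-0.0042,0,0.0057,0,0,0,1],
    [-0.0042,0,0.0057,0,0,0,1],
    [-0.0033,0,0.0063,0,0,0,1],
    [-0.0033,0,0.0063,0,0,0,1],
    [0,0,0,0,0,0,1]
  ]
}}

```text
t: 30.1
tcp_pos: [0.5859, -0.0717, 0.0354]
tool_rot: [0.55, 0.835, -0.001, 0.0]
force: [-0.6, -0.4, -0.1]
finger_gap: -0.002
gripper_force: 0.0
```

Request:
{"api": "apply_moves", "payload": {
  "plan": [
    [-0.0023,0,0.004,0,0,0,1],
    [-0.0023,0,0.004,0,0,0,1],
    [0,0,0,0,0,0,1]
  ]
}}

```text
t: 30.48
tcp_pos: [0.5879, -0.076, 0.0279]
tool_rot: [0.55, 0.835, -0.001, 0.0]
force: [0.7, -0.6, -0.4]
finger_gap: -0.0
gripper_force: 0.0
```

```bash
python3 cs.py
```

```text
case -0.0238 0.0003 tip z 0.0579 F case -0.86 -0.45
```

Press down gently until it resists.

Request:
{"api": "apply_moves", "payload": {
  "plan": [
    [0,0,0.002,0,0,0,1],
    [0,0,0.002,0,0,0,1],
    [0,0,0,0,0,0,1]
  ]
}}

```text
t: 30.85
tcp_pos: [0.5883, -0.076, 0.0246]
tool_rot: [0.55, 0.835, -0.001, 0.001]
force: [-0.3, -0.2, 3.3]
finger_gap: 0.001
gripper_force: 1.5
```

```bash
python3 cs.py
python3 - <<'E'
from h import *
t=snapshot("top");s=snapshot("scene");cv2.imwrite("pics/t14.png",t[...,::-1]);cv2.imwrite("pics/s14.png",s[...,::-1])
g=cv2.cvtColor(s,cv2.COLOR_RGB2GRAY)
for a in(0,.1,.3):
    e=lambda y:P(.056-.112*np.cos(a)+.024*np.sin(a),y,.032+.112*np.sin(a)+.024*np.cos(a))
    print(a,proj("scene",[e(-.04),e(.0),e(.04)]).round().tolist())
for u in(275,300,330): print(u,g[150:240:3,u])
E
```

```text
case -0.0239 0.0 tip z 0.0546 F case -0.09 3.33
0 [[295.0, 225.0], [318.0, 226.0], [341.0, 227.0]]
0.1 [[295.0, 221.0], [318.0, 223.0], [341.0, 224.0]]
0.3 [[294.0, 216.0], [317.0, 218.0], [341.0, 219.0]]
275 [208 185 187 190 188 189 168 122  85 233 244 244 243 243 244 244 243 243
 244 244 244 243 243 243 244 243 225 229 243 242]
300 [ 35  38  28  70  66  48  65  22  16  17  12  16  19  20  16  14  17  14
  17  41  19  18  17  18  18 103 248 230 231 235]
330 [ 35  42  32  50  76  41  84  39  16  16  18  17  17  13  13  13  15  12
  17  12  78 148  34  18  19  24 223 229 217  51]
```

Request:
{"api": "apply_moves", "payload": {
  "plan": [
    [0,0,0.0015,0,0,0,1],
    [0,0,0,0,0,0,1]
  ]
}}

```text
t: 31.2
tcp_pos: [0.5883, -0.076, 0.0245]
tool_rot: [0.55, 0.835, -0.001, 0.001]
force: [-2.5, 0.3, 12.3]
finger_gap: -0.001
gripper_force: 6.2
```

Request:
{"api": "apply_moves", "payload": {
  "plan": [
    [0,0,0.0015,0,0,0,1],
    [0,0,0,0,0,0,1]
  ]
}}

```text
t: 31.45
tcp_pos: [0.5884, -0.076, 0.0243]
tool_rot: [0.55, 0.835, -0.001, 0.001]
force: [-5.2, 0.7, 20.5]
finger_gap: -0.003
gripper_force: 10.4
```

Request:
{"api": "apply_moves", "payload": {
  "plan": [
    [0,0,-0.006,0,0,0,1],
    [0,0,-0.04,0,0,0,1],
    [0,0,-0.06,0,0,0,1],
    [0,0,-0.06,0,0,0,1],
    [-0.05,-0.03,-0.02,0,0,0,1],
    [-0.05,-0.03,0,0,0,0,1],
    [-0.05,-0.03,0,0,0,0,1],
    [-0.05,-0.03,0,0,0,0,1]
  ]
}}

```text
t: 32.45
tcp_pos: [0.5562, -0.3079, 0.2072]
tool_rot: [0.55, 0.835, -0.001, 0.0]
force: [0.8, 0.6, -1.0]
finger_gap: -0.001
gripper_force: 0.0
```

Request:
{"api": "apply_moves", "payload": {
  "plan": [
    [-0.05,-0.03,0,0,0,0,1],
    [-0.05,-0.03,0,0,0,0,1],
    [-0.05,-0.03,0,0,0,0,1],
    [0,0,0,0,0,0,1],
    [0,0,0,0,0,0,1]
  ]
}}

```text
t: 33.08
tcp_pos: [0.533, -0.4791, 0.2069]
tool_rot: [0.55, 0.835, -0.0, -0.001]
force: [-0.5, 1.2, -0.8]
finger_gap: 0.002
gripper_force: 0.0
```

Run:
```python
from h import *
t=save("top","t15.png");s=save("scene","s15.png")
hsv=cv2.cvtColor(t,cv2.COLOR_RGB2HSV)
bg=cv2.GaussianBlur(t,(0,0),1).astype(int)
f=lambda x,y:t[tuple(int(round(v)) for v in proj("top",[P(x,y,.056)])[0][::-1])].tolist()
for y in(-.05,0,.05): print(y,[(round(x*1000),f(x,y)) for x in np.arange(-.08,.085,.01)])
x0=0; print("y scan",[(round(y*1000),f(0,y)[0]) for y in np.arange(-.09,.091,.01)])
g=cv2.cvtColor(s,cv2.COLOR_RGB2GRAY);e=proj("scene",[P(-.056,y,.056) for y in(-.04,0,.04)]).round();print(e)
for u,v in e.astype(int): print(g[v-14:v+15:2,u])
d=cv2.absdiff(s,cv2.imread("pics/s0.png")[...,::-1]).max(2);print("batt/blower diff",d[180:210,345:378].mean(),d[245:292,175:208].mean())
print(sense()["tcp_pos"])
```

```text
-0.05 [(-80, [233, 232, 217]), (-70, [235, 233, 220]), (-60, [233, 232, 218]), (-50, [234, 236, 232]), (-40, [235, 237, 234]), (-30, [234, 236, 236]), (-20, [236, 238, 235]), (-10, [236, 238, 234]), (0, [236, 238, 234]), (10, [235, 237, 234]), (20, [233, 235, 231]), (30, [233, 234, 233]), (40, [235, 237, 231]), (50, [237, 239, 237]), (60, [130, 128, 121]), (70, [200, 196, 177]), (80, [237, 235, 223])]
0 [(-80, [233, 231, 216]), (-70, [234, 231, 219]), (-60, [115, 113, 107]), (-50, [236, 237, 236]), (-40, [237, 238, 236]), (-30, [236, 239, 240]), (-20, [235, 237, 235]), (-10, [235, 238, 237]), (0, [235, 238, 236]), (10, [235, 238, 235]), (20, [236, 238, 234]), (30, [235, 238, 236]), (40, [234, 237, 232]), (50, [235, 236, 234]), (60, [146, 142, 125]), (70, [204, 200, 183]), (80, [233, 232, 217])]
0.05 [(-80, [202, 201, 181]), (-70, [218, 219, 197]), (-60, [232, 230, 211]), (-50, [236, 238, 238]), (-40, [234, 237, 233]), (-30, [234, 235, 238]), (-20, [236, 238, 234]), (-10, [236, 238, 239]), (0, [235, 238, 238]), (10, [235, 237, 237]), (20, [235, 237, 234]), (30, [234, 237, 237]), (40, [235, 238, 235]), (50, [234, 238, 235]), (60, [129, 122, 118]), (70, [221, 222, 201]), (80, [138, 136, 125])]
y scan [(-90, 236), (-80, 235), (-70, 232), (-60, 235), (-50, 236), (-40, 231), (-30, 237), (-20, 236), (-10, 235), (0, 235), (10, 235), (20, 236), (30, 237), (40, 234), (50, 235), (60, 235), (70, 87), (80, 81), (90, 72)]
[[295. 225.]
 [318. 226.]
 [341. 227.]]
[241 242 241 241 242 241 241 242 244 244 246 244 246 247 246]
[242 242 241 242 242 242 242 242 243 243 244 243 245 246 246]
[242 241 242 241 242 241 242 241 127  34  30  23  21  21  17]
batt/blower diff 14.06060606060606 3.9310122501611864
[ 0.53373749 -0.4780618   0.20759189]
```

```bash
python3 -c "
from station import *
print(sign_off())"
```

```text
the job is handed in; nothing more can be done
None
```

The case is packed and handed in at about 33 s: tin flat in the pocket, largest card stack on its middle, lid pressed shut to a hard stop. Both were set down by contact, the overhead view afterwards showed them in place, and I made no move against the battery or blower.

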